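# Put the strip-cutter roller back in its slots and shut the frosted door

### The arm

A 7-joint arm with a two-finger parallel gripper is mounted at the origin on the work surface. World frame = base frame: x ahead of the robot, y to its left, z up, the work surface at z = 0. Lengths are in m, angles in rad, forces in N, time in s.
With the tool pointing down it reaches from about 0.425 to 0.975 m from the base axis. Payload 16.7 kg.
Tool frame: the origin (TCP) lies on the centre line of the jaws, within the pads' length; the fingertips stand arm.nose_length ahead of it and the grasp point (between the pads) lies 3 mm ahead of it (arm.nose_length is the distance from the TCP to the fingertips, in m); z points along the fingers, y is the line along which they close (so a half turn about z gives the same grasp; the last joint's range is limited). The gripper opens to 85 mm and grips with 20 to 120 N. Pads are 22 mm wide; open, the fingers measure 114 mm over their backs; the gripper's body (76 mm by 85 mm) begins 54 mm behind the grasp point. The pads swing forward as they close: fully open they stand 13 mm farther back than shut.
Start: joints at [0.976, 0.426, 0.074, 1.606, -0.034, 1.111, -0.067], TCP at [0.291, -0.609, 0.253] pointing down, gripper open.
Joint ranges: [-2.85, 2.85], [-0.5, 2.14], [-1.23, 1.37], [0.21, 2.46], [-1.02, 4.16], [0.16, 2.05], [-2.73, 2.73]. Speed limits (rad/s): [1.89, 1.89, 2.39, 2.39, 3.01, 3.01, 3.01].

### API

Orientations are given as a unit quaternion [x, y, z, w].
In Python, from plant import arm gives the robot as it stands.
- The arm moves only by the tool play_rows, never from a script. Its argument "deltas" is a list of rows, each an object with "travel": the shift along the tool's x, y, z in cm, a list of three; "yaw": the turn about the tool's z in rad. A call has 1 to 20 rows; each row is the pose to reach, as a shift and turn from the pose commanded when the call began, along the tool's axes at that moment; what a row does not reach only later rows make up. A row lasts 1/12 s, in which the tool goes at most 41.7 mm and 7.16 degrees, less where a joint would pass 70% of its speed; a pose out of reach is approached as far as the arm can. A call with a gripper value outside its range is refused whole. "claw" is the closure in counts, from 0 (fully open) to 255 (shut), set as the call begins (left out, the last holds). The fingers move at their own pace and stop on an object; "force" is the grip in N (left out, the last holds). Time passes only in rows, so rows that repeat a pose let the fingers close. It gives the time, the measured TCP pose, the force, the opening and the grip force at its end, in the units of the state.
- arm.get_obs(): the state, without advancing time (a new reading comes with each control period).
- arm.get_image(name): name is "scene" or "top" or "wrist"; returns the picture (384x512x3 uint8, blue, green, red); there is no depth.
- arm.camera_info(name): a dict with "fov_y" (degrees; the focal length in pixels is half the picture's height over the tangent of half this angle, whatever the lens; pixels are square), "cx", "cy" (the principal point, pixels), "distortion" ([k1, k2, p1, p2, k3] as OpenCV has them; the pictures are not rectified), "extrinsics" (4x4, takes a point from world to camera coordinates). Camera axes: x right, y down, z forward; pixel columns grow to the right and rows downward; lengths in m; the calibration is good to about 2 mm. A picture is of the moment at which its call begins: read the wrist's pose just before it. camera_info takes no time and is no camera call; for the wrist camera it gives the pose at the moment of the call.
- arm.sign_off(): hands the job in; it is judged then, once.
The state is a dict: "time_s": time; "joint_pos": joint angles; "joint_velocities": joint speeds; "tau": joint torques, N m; "eef_pos": TCP position; "orientation": TCP orientation; "ft_force": force on the tool from outside, world axes, zero at the start; "torque": the same for the moment, N m; "width": finger opening in m; "grasp_force": force on a finger pad.
Only numpy, scipy, OpenCV 4.12 (cv2) and the standard library are available. Lean on these libraries where they do the work, as an engineer would, in place of code of your own. Each camera call takes 0.05 s, during which the arm holds its last target. There are 200 camera calls.

### The job

Put the pastry strip-cutter roller away in the white storage unit: slide the frosted door on its top all the way open, take the roller from the drying stand and lower it - do not drop it - into the two slotted brackets until both axle ends sit fully down on the slot bottoms, then slide the door fully shut over it. Leave the jar, the plunger cutter and the square cutters where they stand.

Things in the scene. Friction and masses are not known exactly. Their poses are not given: they have to be found in the camera images.
- unit: Fixed low storage unit, white laminate with a birch floor, 240 (x) x 380 (y) x 98 mm high, origin at the centre of its underside, z up. The position and turn vary. Floor top 12 mm above the origin. Side walls at x = +-108 to +-120 mm are 98 mm high, end walls at y = +-178 to +-190 mm and a 8 mm thick divider at y = 0 are 60 mm high. The roller bay (two slotted steel brackets) is the half at -y; the half at +y holds the square cutters. The top is open except for the door.
- seat (a point): Where the middle of the roller must be when it is seated: at (0, -90, 48) mm in the unit's frame; the seated axle lies along the unit's x. Axes parallel to the unit's.
- slot_near (a point): Centre of a seated axle in the bracket at -x of the unit, (-66, -90, 48) mm in its frame. Each bracket is an 8 mm thick plate (in x) with a slot open at the top, 13 mm wide in y; its flat bottom is 5 mm below this point, the straight part ends 10 mm above this point and lips flare out at 45 degrees from there to 20 mm above it (mouth 33 mm wide).
- slot_far (a point): The same for the bracket at +x of the unit, (66, -90, 48) mm in its frame.
- door (a joint): Frosted acrylic sliding door, a level sheet 208 (x) x 176 (y) x 6 mm in the top of the unit (underside 87, top 93 mm above the unit's origin). Value in m: 0 = fully shut over the roller bay, 0.18 = fully open (over the cutters); it grows as the door moves along the unit's +y. It slides with about 1.5 N of friction plus 6 N per m/s and stays where it is left. It starts shut or up to 40 mm open.
- door_handle (a point): Grip point of the door's steel bar handle, in the middle of the door, 118 mm above the unit's origin and 25 mm above the sheet. The bar stands up from the sheet, 64 mm long along the unit's x, 14 mm thick along y, its top 15 mm above this point. Axes parallel to the unit's. It moves with the door.
- stand: Fixed drying stand, white plastic base 160 (x) x 90 x 8 mm with four short steel rods under the roller's discs; origin at the centre of its underside. The roller's axis starts along its x, 43 mm above the origin.
- roller: Loose strip-cutter roller of about 0.3 to 0.55 kg, origin at its middle, its own x along the axle; the same both ways round, and it may be turned about its axle. Steel axle 10 mm in diameter, 154 mm long; three thin steel discs 60 mm in diameter in each of the two ranges x = -55 to -28 and 28 to 55 mm; between them a plain white plastic hub 40 mm in diameter and 56 mm long, to be gripped across. The discs fit between the two brackets (inner faces 124 mm apart).
- end_a (a point): End of the axle at the roller's -x (77 mm from its middle, on the axis).
- end_b (a point): End of the axle at the roller's +x (77 mm from its middle, on the axis).
- jar: Bystander: clear glass jar with steel lid, 80 mm in diameter, 120 mm high, beyond the stand; origin at the centre of its underside.
- plunger: Bystander: pale green plastic plunger cutter, 58 mm in diameter, 72 mm high, on the robot's side of the stand; origin at the centre of its underside.
- cutter_large: Bystander: open stainless square cutter 80 x 80 x 40 mm on the floor of the unit's +y half; origin at the centre of its underside.
- cutter_small: Bystander: open stainless square cutter 60 x 60 x 40 mm on the floor of the unit's +y half; origin at the centre of its underside.

How it is judged:
On the way, in this order (a step that is already met when the one before it is completed fails the run):
1. the door is slid fully open (within 15 mm) (value of joint door above 0.165 m), for 0.1 s.
2. the roller is seated: both axle ends down on the slot bottoms, with the door still open (z of end_a in the frame of unit between 0.045 and 0.051 m and y of end_a in the frame of unit between -0.094 and -0.086 m and z of end_b in the frame of unit between 0.045 and 0.051 m and y of end_b in the frame of unit between -0.094 and -0.086 m and x of roller in the frame of unit between -0.012 and 0.012 m and value of joint door above 0.12 m), for 0.2 s.
At the end, for the whole second after the job is handed in: The roller lies at rest in both slots (both axle ends within 3 mm of the seated height and 4 mm of the slot line, middle within 12 mm of the middle between the brackets) and the door is shut to within 8 mm (z of end_a in the frame of unit between 0.045 and 0.051 m and y of end_a in the frame of unit between -0.094 and -0.086 m and z of end_b in the frame of unit between 0.045 and 0.051 m and y of end_b in the frame of unit between -0.094 and -0.086 m and x of roller in the frame of unit between -0.012 and 0.012 m and value of joint door below 0.008 m and linear speed of roller below 0.02 m/s); the robot touches nothing.
It fails at once if the roller is let go over the brackets while its middle is more than 12 mm above its seat (dropped in) (horizontal distance between roller and seat below 0.1 m and z of roller in the frame of unit above 0.06 m and contact force between the fingers and roller below 0.05 N).
It fails at once if a bystander (jar, plunger cutter or square cutter) is moved more than 30 mm (distance of any of jar, plunger, cutter_large, cutter_small from where it was at the start of the episode above 0.03 m).
It also fails if it takes over 72 s, if anything falls off the work surface, if the arm or the gripper's body presses on something with over 40 N, if the wrist force passes 120 N, or if a joint passes its speed limit or range.

## Working session

There is one attempt and no reset: what is moved stays moved. The work goes in short steps, Python scripts to look and compute and a tool call to move; the robot and the scene stay as the last step left them, time stands still between calls to the robot, and variables do not carry over. Pictures are saved under pics/ and viewed, at most 10 in all, crops included, and the job is handed in when it is done.

Besides the shell and the picture viewer there is one more tool, called after ">>>" as name(argument=value, ...) on one line, values as JSON. play_rows: Moves the arm, as the interface text tells. Its arguments: {"type":"object","properties":{"deltas":{"type":"array"},"claw":{"type":"number"},"force":{"type":"number"}},"required":["deltas"]}

```bash
mkdir -p pics; ls
python3 - <<'E'
from plant import arm
import cv2,numpy as np
o=arm.get_obs();print(o);print(arm.nose_length)
a=arm.get_image("scene");b=arm.get_image("top")
cv2.imwrite("pics/scene.png",a);cv2.imwrite("pics/top.png",b)
for n in("scene","top","wrist"):print(n,arm.camera_info(n))
E
```

```text
pics
{'time_s': 0.0, 'joint_pos': array([ 0.9754819 ,  0.42673298,  0.07382762,  1.6066405 , -0.03409254,
        1.11079166, -0.06713234]), 'joint_velocities': array([-0.00069524, -0.00121318, -0.000636  ,  0.00053687, -0.00043607,
        0.00099161,  0.00015557]), 'tau': array([ 1.70274838e-03, -9.49831796e+01,  3.76187190e+00, -4.63524163e+01,
        1.92908000e-02,  1.00574255e-02, -3.61298703e-05]), 'eef_pos': array([ 0.2908699 , -0.60867564,  0.25259445]), 'orientation': array([ 9.75263155e-01,  2.21046031e-01, -1.91030751e-04, -6.28530978e-04]), 'ft_force': array([ 0.09524873, -0.13276414,  0.4468527 ]), 'torque': array([ 0.06585284, -0.02635246, -0.00966532]), 'grasp_force': 0.0, 'width': 0.08557992097926904}
0.022
scene {'fov_y': 47.47284639455394, 'cx': 253.90624775270098, 'cy': 192.12507098297107, 'distortion': array([0.01015336, 0.        , 0.        , 0.        , 0.        ]), 'extrinsics': array([[-1.24807730e-01,  9.92180793e-01, -5.52689499e-04,
         1.00888357e-01],
       [ 7.46195731e-01,  9.34977807e-02, -6.59128284e-01,
        -3.51378729e-01],
       [-6.
[... 326 characters left out ...]
  ]), 'extrinsics': array([[-0.0221944 , -0.99974829,  0.00328   , -0.00916614],
       [-0.9787958 ,  0.02106078, -0.20375284,  0.56072707],
       [ 0.20363248, -0.00773262, -0.97901686,  1.10542365],
       [ 0.        ,  0.        ,  0.        ,  1.        ]])}
wrist {'fov_y': 71.66953308634885, 'cx': 253.43008555373706, 'cy': 187.19980850315912, 'distortion': array([-0.03133768,  0.        ,  0.        ,  0.        ,  0.        ]), 'extrinsics': array([[ 0.43213794, -0.90180631, -0.0014779 , -0.67457721],
       [-0.85676906, -0.4110668 ,  0.31140144, -0.04070976],
       [-0.2814313 , -0.13330216, -0.95027731,  0.38040863],
       [ 0.        ,  0.        ,  0.        ,  1.        ]])}
```

View pics/top.png

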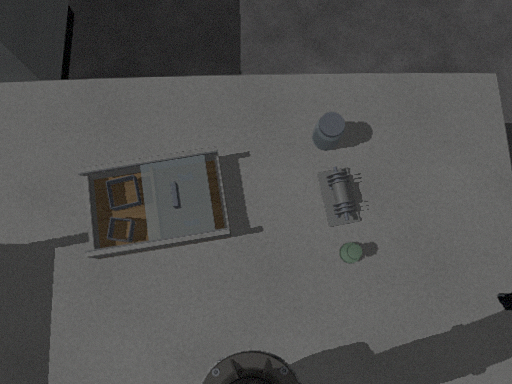

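View pics/scene.png

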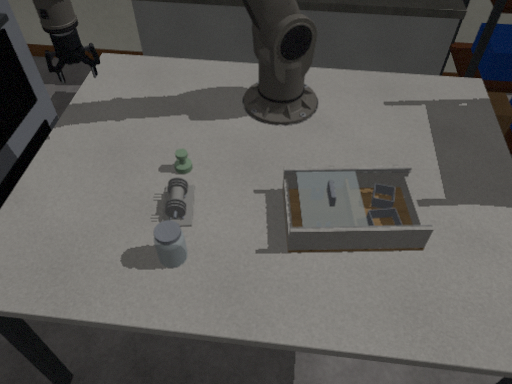

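The top view shows the unit at columns 82–228, rows 150–255, with its handle near (177,194). The roller is near (343,193), the jar near (330,130) and the plunger near (350,252). I'll enlarge the top view and compute first estimates.

```bash
cat > h.py <<'E'
import numpy as np,cv2
from plant import arm
def cam(n):
    c=arm.camera_info(n);f=192/np.tan(np.radians(c['fov_y']/2))
    return np.array([[f,0,c['cx']],[0,f,c['cy']],[0,0,1]]),c['distortion'],c['extrinsics']
def ray(C,px,z):
    K,d,E=C
    u=cv2.undistortPoints(np.array(px,float).reshape(-1,1,2),K,d).reshape(-1,2)
    D=np.c_[u,np.ones(len(u))]@E[:3,:3]; o=-E[:3,:3].T@E[:3,3]
    return o+D*((z-o[2])/D[:,2])[:,None]
def proj(C,P):
    K,d,E=C
    return cv2.projectPoints(np.array(P,float).reshape(-1,1,3),cv2.Rodrigues(E[:3,:3])[0],E[:3,3],K,d)[0].reshape(-1,2)
E
python3 - <<'E'
from h import *
b=cv2.imread("pics/top.png")
g=lambda i:(255*(i/255.)**.5).astype('uint8')
A=cv2.resize(g(b[140:265,75:240]),None,fx=4.8,fy=4.8,interpolation=cv2.INTER_CUBIC)
B=cv2.resize(g(b[155:235,310:380]),None,fx=7,fy=7,interpolation=cv2.INTER_CUBIC)
cv2.imwrite("pics/A.png",A);cv2.imwrite("pics/B.png",B)
C=cam("top")
print(ray(C,[(343,193)],.043),ray(C,[(177,194)],.133))
E
```

```text
[[ 0.55940263 -0.26963764  0.043     ]] [[0.54754998 0.17680614 0.133     ]]
```

View pics/A.png

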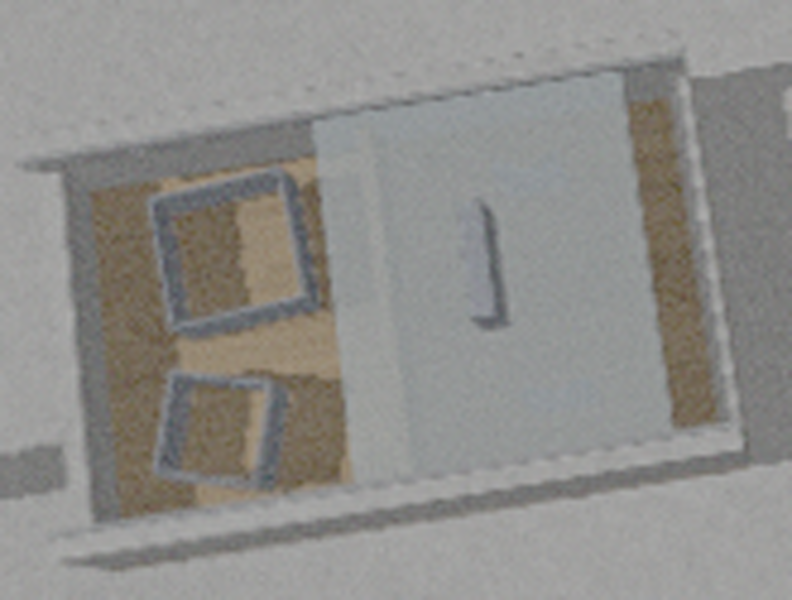

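View pics/B.png

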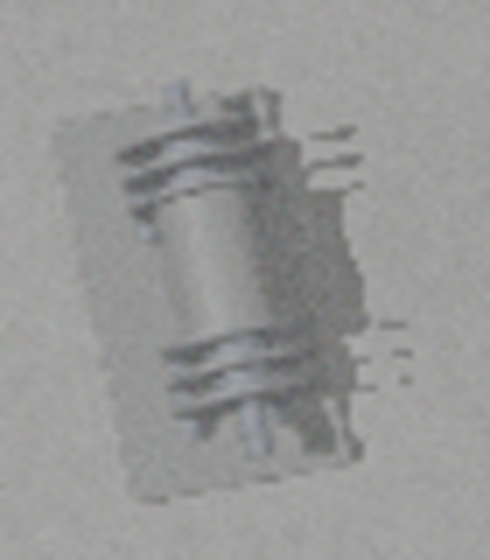

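The roller's axle ends are at crop pixels (177,85) and (258,450). The door's right edge runs from (622,72) to (672,430), its left edge starts at (313,122), and the handle runs from (482,203) to (495,325).

Run:
```python
from h import *
np.set_printoptions(precision=4,suppress=True)
C=cam("top")
E=C[2];print("cam",-E[:3,:3].T@E[:3,3])
A=lambda l:[(x/4.8+75-.4,y/4.8+140-.4) for x,y in l]
B=lambda l:[(x/7+310-.4,y/7+155-.4) for x,y in l]
r=ray(C,B([(177,85),(258,450)]),.043);d=r[0]-r[1];print("roller",r,r.mean(0),np.linalg.norm(d),np.arctan2(d[1],d[0]))
h=ray(C,A([(482,203),(495,325)]),.133);d=h[0]-h[1];print("handle",h,h.mean(0),np.linalg.norm(d),np.arctan2(d[1],d[0]))
h=ray(C,A([(313,122),(622,72),(672,430)]),.093);print("door",h,np.linalg.norm(h[0]-h[1]));d=h[1]-h[2];print(np.linalg.norm(d),np.arctan2(d[1],d[0]))
h=ray(C,A([(22,163),(683,58),(742,445),(65,560)]),.098);print("rim",h);print(h[0]-h[1],np.arctan2(-(h[0]-h[1])[0],(h[0]-h[1])[1]),h.mean(0),np.linalg.norm(h-np.roll(h,1,0),axis=1))
from scipy.spatial.transform import Rotation as R
o=arm.get_obs();print(R.from_quat(o['orientation']).as_matrix())
```

```text
cam [ 0.3235 -0.0124  1.1965]
roller [[ 0.6356 -0.2516  0.043 ]
 [ 0.4864 -0.2745  0.043 ]] [ 0.561  -0.2631  0.043 ] 0.15095316290405494 0.15282795841381547
handle [[0.5796 0.1824 0.133 ]
 [0.5129 0.1745 0.133 ]] [0.5462 0.1784 0.133 ] 0.06720973444235974 0.119004333052418
door [[0.6383 0.2864 0.093 ]
 [0.6636 0.1117 0.093 ]
 [0.4599 0.0841 0.093 ]] 0.17650493626542121
0.20556597823774533 0.13484179396998283
rim [[0.6171 0.45   0.098 ]
 [0.6695 0.0768 0.098 ]
 [0.4503 0.0458 0.098 ]
 [0.3948 0.413  0.098 ]]
[-0.0524  0.3732  0.    ] 0.1395634611492602 [0.5329 0.2464 0.098 ] [0.2253 0.3769 0.2214 0.3714]
[[ 0.9023  0.4311 -0.0006]
 [ 0.4311 -0.9023  0.001 ]
 [-0.0001 -0.0012 -1.    ]]
```

>>> play_rows(deltas=[{"travel":[39.3,-19.6,0],"yaw":0.293},{"travel":[39.3,-19.6,0],"yaw":0.293},{"travel":[39.3,-19.6,0],"yaw":0.293},{"travel":[39.3,-19.6,0],"yaw":0.293},{"travel":[39.3,-19.6,0],"yaw":0.293},{"travel":[39.3,-19.6,0],"yaw":0.293},{"travel":[39.3,-19.6,0],"yaw":0.293},{"travel":[39.3,-19.6,0],"yaw":0.293},{"travel":[39.3,-19.6,0],"yaw":0.293},{"travel":[39.3,-19.6,0],"yaw":0.293},{"travel":[39.3,-19.6,0],"yaw":0.293},{"travel":[39.3,-19.6,0],"yaw":0.293},{"travel":[39.3,-19.6,0],"yaw":0.293},{"travel":[39.3,-19.6,0],"yaw":0.293},{"travel":[39.3,-19.6,0],"yaw":0.293},{"travel":[39.3,-19.6,0],"yaw":0.293}])

```text
time_s: 1.43
eef_pos: [0.5603, -0.264, 0.2533]
orientation: [0.997, 0.075, -0.0, 0.0]
ft_force: [0.2, -0.5, 0.1]
width: 0.0855
grasp_force: 0.0
```

Run:
```python
from h import *
C=cam("wrist");i=arm.get_image("wrist")
np.savez("w1.npz",K=C[0],d=C[1],E=C[2])
cv2.imwrite("pics/w1.png",(255*(i/255.)**.6).astype('uint8'))
print(proj(C,[[.6356,-.2516,.043],[.4864,-.2745,.043]]),arm.get_obs()['eef_pos'])
```

```text
[[252.66338244 104.08618073]
 [252.80654021 219.76668861]] [ 0.56044105 -0.26382486  0.25331851]
```

View pics/w1.png

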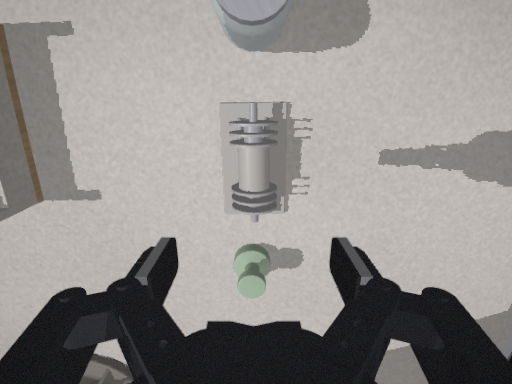

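The wrist view shows the roller's axle ends at (253.5,102) and (254,221), about 2 px from the prediction. Next I'll look at the unit from above the handle.

>>> play_rows(deltas=[{"travel":[5.3,-44.2,0],"yaw":0.01},{"travel":[5.3,-44.2,0],"yaw":0.01},{"travel":[5.3,-44.2,0],"yaw":0.01},{"travel":[5.3,-44.2,0],"yaw":0.01},{"travel":[5.3,-44.2,0],"yaw":0.01},{"travel":[5.3,-44.2,0],"yaw":0.01},{"travel":[5.3,-44.2,0],"yaw":0.01},{"travel":[5.3,-44.2,0],"yaw":0.01},{"travel":[5.3,-44.2,0],"yaw":0.01},{"travel":[5.3,-44.2,0],"yaw":0.01},{"travel":[5.3,-44.2,0],"yaw":0.01},{"travel":[5.3,-44.2,0],"yaw":0.01},{"travel":[5.3,-44.2,0],"yaw":0.01},{"travel":[5.3,-44.2,0],"yaw":0.01}])

```text
time_s: 2.65
eef_pos: [0.5464, 0.1811, 0.2533]
orientation: [0.997, 0.071, -0.0, 0.0]
ft_force: [-0.6, -0.7, 0.7]
width: 0.0857
grasp_force: 0.0
```

Run:
```python
from h import *
np.set_printoptions(precision=4,suppress=True)
z=np.load("w1.npz");r=ray((z['K'],z['d'],z['E']),[(253.5,102),(254,221)],.043);d=r[0]-r[1]
print("roller",r.mean(0),np.linalg.norm(d),np.arctan2(d[1],d[0]))
print("jar",ray(cam("top"),[(332,124)],.12),"plunger",ray(cam("top"),[(355,252)],.072))
C=cam("wrist");i=arm.get_image("wrist")
np.savez("w2.npz",K=C[0],d=C[1],E=C[2])
cv2.imwrite("pics/w2.png",cv2.resize((255*(i/255.)**.6).astype('uint8'),None,fx=1.5,fy=1.5,interpolation=cv2.INTER_CUBIC))
print(arm.get_obs()['eef_pos'])
```

```text
roller [ 0.5615 -0.2643  0.043 ] 0.155179623904986 0.15637106270049086
jar [[ 0.7343 -0.2354  0.12  ]] plunger [[ 0.3933 -0.2851  0.072 ]]
[0.5465 0.1806 0.2533]
```

View pics/w2.png

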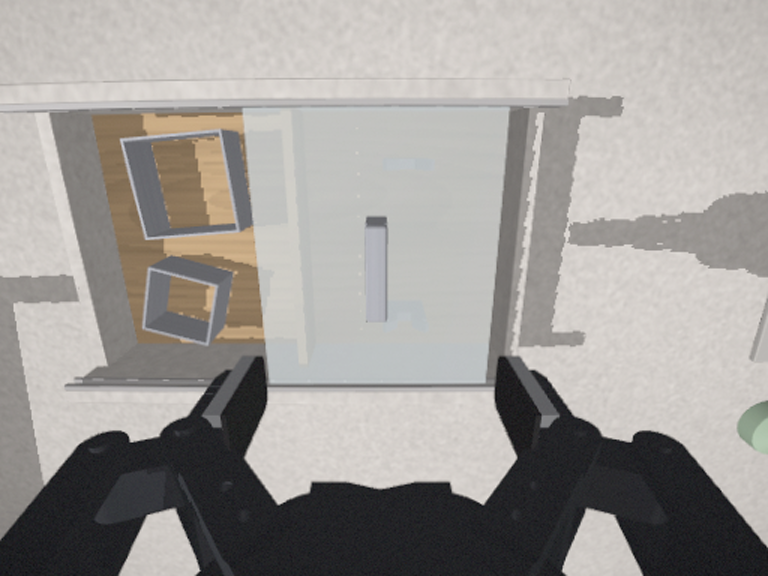

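The handle's top face runs from (376,226) to (375.5,322) in the enlarged picture. The door's corners are (243,107), (510,107), (488,383) and (268,383). The brackets show through the door near (408,163) and (408,318).

Run:
```python
from h import *
np.set_printoptions(precision=4,suppress=True)
z=np.load("w2.npz");C=(z['K'],z['d'],z['E'])
s=lambda l:[((x+.5)/1.5-.5,(y+.5)/1.5-.5) for x,y in l]
r=ray(C,s([(376,226),(375.5,322)]),.133);d=r[0]-r[1]
print("handle",r.mean(0),np.linalg.norm(d),np.arctan2(d[1],d[0]))
r=ray(C,s([(243,107),(510,107),(488,383),(268,383)]),.093);print("door",r,r.mean(0))
for k in range(4):
  d=r[k]-r[k-1];print(np.linalg.norm(d),np.arctan2(d[1],d[0]))
r=ray(C,s([(408,163),(408,318)]),.068);d=r[0]-r[1];print("br",r,r.mean(0),np.linalg.norm(d),np.arctan2(d[1],d[0]))
print("rim far", ray(C,s([(569,79),(569,104)]),.098))
```

```text
handle [0.5511 0.1846 0.133 ] 0.06357336009568275 0.1341883376295032
door [[0.6408 0.2852 0.093 ]
 [0.6656 0.1125 0.093 ]
 [0.4612 0.0804 0.093 ]
 [0.4358 0.2573 0.093 ]] [0.5509 0.1839 0.093 ]
0.20692471718136196 0.13544665581591903
0.17451622131000305 -1.42824788445007
0.20690170059643762 -2.9856116051715342
0.17876489330769854 1.7135487482749723
br [[0.6205 0.171  0.068 ]
 [0.4982 0.1508 0.068 ]] [0.5594 0.1609 0.068 ] 0.12400660935574541 0.16394618815590703
rim far [[0.6868 0.0806 0.098 ]
 [0.6725 0.0766 0.098 ]]
```

>>> play_rows(deltas=[{"travel":[0.5,-0.3,3],"yaw":0},{"travel":[0.5,-0.3,6],"yaw":0},{"travel":[0.5,-0.3,9],"yaw":0},{"travel":[0.5,-0.3,11.5],"yaw":0},{"travel":[0.5,-0.3,12.7],"yaw":0},{"travel":[0.5,-0.3,12.7],"yaw":0},{"travel":[0.5,-0.3,12.7],"yaw":0}])

```text
time_s: 3.28
eef_pos: [0.5512, 0.1851, 0.1269]
orientation: [0.998, 0.071, -0.0, 0.0]
ft_force: [0.3, 0.2, 1.4]
width: 0.0856
grasp_force: 0.0
```

>>> play_rows(deltas=[{"travel":[0,0,0],"yaw":0},{"travel":[0,0,0],"yaw":0},{"travel":[0,0,0],"yaw":0},{"travel":[0,0,0],"yaw":0},{"travel":[0,0,0],"yaw":0},{"travel":[0,0,0],"yaw":0},{"travel":[0,0,0],"yaw":0},{"travel":[0,0,0],"yaw":0}], claw=255, force=30)

```text
time_s: 3.95
eef_pos: [0.5509, 0.1859, 0.1268]
orientation: [0.997, 0.071, 0.0, -0.0]
ft_force: [-1.4, -1.4, 5.3]
width: 0.0137
grasp_force: 30.8
```

>>> play_rows(deltas=[{"travel":[0,-1.5,0],"yaw":0},{"travel":[0,-3.5,0],"yaw":0},{"travel":[0,-5.5,0],"yaw":0},{"travel":[0,-7.5,0],"yaw":0},{"travel":[0,-9.5,0],"yaw":0},{"travel":[0,-11.5,0],"yaw":0},{"travel":[0,-13,0],"yaw":0},{"travel":[0,-14,0],"yaw":0},{"travel":[0,-14.8,0],"yaw":0},{"travel":[0,-14.8,0],"yaw":0},{"travel":[0,-14.8,0],"yaw":0}])

```text
time_s: 4.87
eef_pos: [0.5296, 0.3333, 0.1268]
orientation: [0.997, 0.072, 0.0, -0.0]
ft_force: [-2.8, 0.7, 8.0]
width: 0.0135
grasp_force: 31.3
```

>>> play_rows(deltas=[{"travel":[0,-0.2,0],"yaw":0},{"travel":[0,-0.4,0],"yaw":0},{"travel":[0,-0.4,0],"yaw":0}])

```text
time_s: 5.12
eef_pos: [0.5291, 0.3365, 0.1268]
orientation: [0.997, 0.071, 0.0, -0.0]
ft_force: [-3.1, 0.2, 8.2]
width: 0.0135
grasp_force: 31.3
```

>>> play_rows(deltas=[{"travel":[0,-0.2,0],"yaw":0},{"travel":[0,-0.4,0],"yaw":0},{"travel":[0,-0.4,0],"yaw":0}])

```text
time_s: 5.37
eef_pos: [0.5287, 0.3394, 0.1268]
orientation: [0.997, 0.071, -0.0, 0.001]
ft_force: [-3.5, -5.4, 12.0]
width: 0.0135
grasp_force: 31.9
```

The force rose at the stop, so the door is fully open. I'll release it and look at the brackets.

>>> play_rows(deltas=[{"travel":[0,0,0],"yaw":0},{"travel":[0,0,0],"yaw":0},{"travel":[0,0,0],"yaw":0},{"travel":[0,0,0],"yaw":0},{"travel":[0,0,-1],"yaw":0},{"travel":[0,0,-4],"yaw":0},{"travel":[0,0,-8],"yaw":0},{"travel":[0,4,-12],"yaw":0},{"travel":[0,8,-12],"yaw":0},{"travel":[0,12,-12],"yaw":0},{"travel":[0,16,-12],"yaw":0},{"travel":[0,18,-12],"yaw":0},{"travel":[0,18,-12],"yaw":0},{"travel":[0,18,-12],"yaw":0},{"travel":[0,18,-12],"yaw":0}], claw=0)

```text
time_s: 6.62
eef_pos: [0.5542, 0.1627, 0.247]
orientation: [0.997, 0.071, 0.0, -0.0]
ft_force: [0.7, 0.2, 0.1]
width: 0.0853
grasp_force: 0.0
```

Run:
```python
from h import *
C=cam("wrist");i=arm.get_image("wrist")
np.savez("w3.npz",K=C[0],d=C[1],E=C[2])
u=np.array([.99,.1415]);S=np.array([.554,.161])
p=proj(C,[[*(S+u*k*.066),.068] for k in(-1,1)]);print(p)
cv2.imwrite("w3raw.png",i)
x0=130;y0=50
c=i[y0:y0+240,x0:x0+250]
cv2.imwrite("pics/w3.png",cv2.resize((255*(c/255.)**.6).astype('uint8'),None,fx=2.4,fy=2.4,interpolation=cv2.INTER_CUBIC))
print(arm.get_obs()['eef_pos'])
```

```text
[[254.72515017 224.59795316]
 [255.16628404 114.79075151]]
[0.55399387 0.16331188 0.24677801]
```

View pics/w3.png

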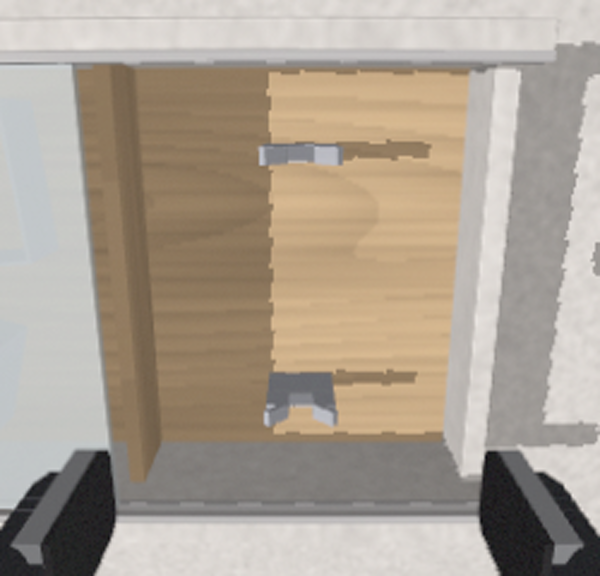

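The brackets are centred at crop pixels (300.5,155) and (301,415), within about 1–2 px of where I predicted.

Run:
```python
from h import *
np.set_printoptions(precision=4,suppress=True)
z=np.load("w3.npz");C=(z['K'],z['d'],z['E'])
s=lambda l:[((x+.5)/2.4-.5+130,(y+.5)/2.4-.5+50) for x,y in l]
r=ray(C,s([(300.5,155),(301,415)]),.068);d=r[0]-r[1];print("br",r,r.mean(0),np.linalg.norm(d),np.arctan2(d[1],d[0]))
for a,b in [((260,155),(341,155)),((265,415),(337,415))]:
  q=ray(C,s([a,b]),.068);print(np.linalg.norm(q[0]-q[1]))
```

```text
br [[0.6198 0.1707 0.068 ]
 [0.4914 0.1516 0.068 ]] [0.5556 0.1611 0.068 ] 0.12983499875385365 0.14782180567238512
0.03679455362427819
0.037203282959560144
```

>>> play_rows(deltas=[{"travel":[-5.3,42.4,0],"yaw":-0.013},{"travel":[-5.3,42.4,0],"yaw":-0.013},{"travel":[-5.3,42.4,0],"yaw":-0.013},{"travel":[-5.3,42.4,0],"yaw":-0.013},{"travel":[-5.3,42.4,0],"yaw":-0.013},{"travel":[-5.3,42.4,0],"yaw":-0.013},{"travel":[-5.3,42.4,0],"yaw":-0.013},{"travel":[-5.3,42.4,0],"yaw":-0.013},{"travel":[-5.3,42.4,0],"yaw":-0.013},{"travel":[-5.3,42.4,0],"yaw":-0.013},{"travel":[-5.3,42.4,0],"yaw":-0.013},{"travel":[-5.3,42.4,0],"yaw":-0.013},{"travel":[-5.3,42.4,4],"yaw":-0.013},{"travel":[-5.3,42.4,8],"yaw":-0.013},{"travel":[-5.3,42.4,8],"yaw":-0.013},{"travel":[-5.3,42.4,8],"yaw":-0.013}])

```text
time_s: 8.0
eef_pos: [0.5618, -0.2631, 0.1654]
orientation: [0.997, 0.079, -0.002, -0.001]
ft_force: [1.0, -0.6, 0.5]
width: 0.0851
grasp_force: 0.0
```

Run:
```python
from h import *
np.set_printoptions(precision=4,suppress=True)
C=cam("wrist");i=arm.get_image("wrist");o=arm.get_obs()
np.savez("w4.npz",K=C[0],d=C[1],E=C[2])
cv2.imwrite("pics/w4.png",cv2.resize((255*(i/255.)**.6).astype('uint8'),None,fx=1.5,fy=1.5,interpolation=cv2.INTER_CUBIC))
q=o['orientation'];print(o['eef_pos'],2*np.arctan2(q[1],q[0]))
```

```text
[ 0.5629 -0.2639  0.1674] 0.15745341755292366
```

View pics/w4.png

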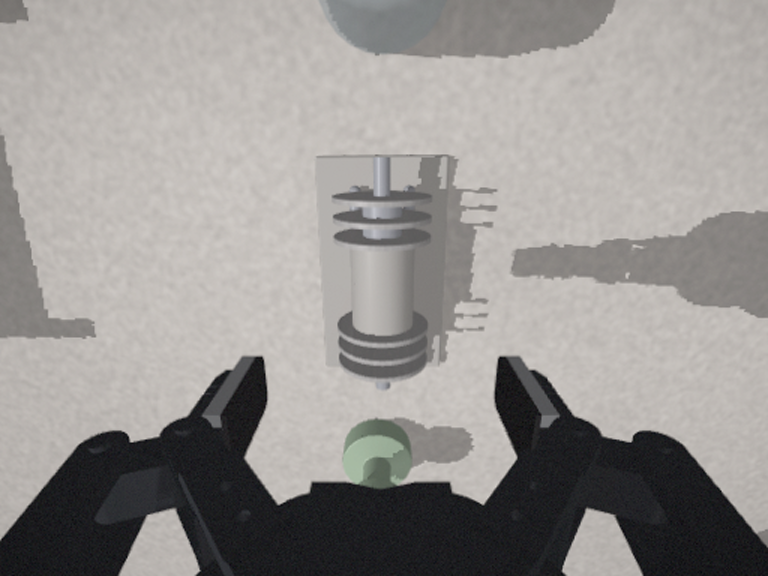

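The roller's axle runs from (381.5,157) to (383,387), centred between the fingers, with the plunger and jar clear of them. I'll descend and grip.

>>> play_rows(deltas=[{"travel":[0,0,3],"yaw":0},{"travel":[0,0,6],"yaw":0},{"travel":[0,0,8.5],"yaw":0},{"travel":[0,0,10.5],"yaw":0},{"travel":[0,0,12.2],"yaw":0},{"travel":[0,0,12.2],"yaw":0},{"travel":[0,0,12.2],"yaw":0}])

```text
time_s: 8.63
eef_pos: [0.5633, -0.265, 0.0461]
orientation: [0.997, 0.078, 0.001, 0.0]
ft_force: [-0.3, -1.5, 0.8]
width: 0.0853
grasp_force: 0.0
```

>>> play_rows(deltas=[{"travel":[0,0,0],"yaw":0},{"travel":[0,0,0],"yaw":0},{"travel":[0,0,0],"yaw":0},{"travel":[0,0,0],"yaw":0},{"travel":[0,0,0],"yaw":0},{"travel":[0,0,0],"yaw":0},{"travel":[0,0,0],"yaw":0},{"travel":[0,0,0],"yaw":0}], claw=255, force=60)

```text
time_s: 9.3
eef_pos: [0.5626, -0.2639, 0.0459]
orientation: [0.997, 0.078, 0.0, -0.0]
ft_force: [-5.8, 9.0, 20.3]
width: 0.0382
grasp_force: 58.0
```

>>> play_rows(deltas=[{"travel":[0,0,-1],"yaw":0},{"travel":[0,0,-3],"yaw":0},{"travel":[0,0,-6],"yaw":0},{"travel":[0,0,-9],"yaw":0},{"travel":[0,0,-12],"yaw":0},{"travel":[0,0,-15],"yaw":0},{"travel":[0,0,-18],"yaw":0},{"travel":[0,0,-20],"yaw":0},{"travel":[0,0,-20],"yaw":0},{"travel":[0,0,-20],"yaw":0},{"travel":[0,0,-20],"yaw":0}])

```text
time_s: 10.22
eef_pos: [0.5614, -0.2649, 0.2436]
orientation: [0.997, 0.078, -0.001, -0.0]
ft_force: [-0.3, 0.2, -3.4]
width: 0.0387
grasp_force: 61.2
```

Run:
```python
from h import *
np.set_printoptions(precision=4,suppress=True)
C=cam("wrist");i=arm.get_image("wrist");o=arm.get_obs()
np.savez("w5.npz",K=C[0],d=C[1],E=C[2])
cv2.imwrite("pics/w5.png",cv2.resize((255*(i/255.)**.6).astype('uint8'),None,fx=1.5,fy=1.5,interpolation=cv2.INTER_CUBIC))
q=o['orientation'];print(o['eef_pos'],2*np.arctan2(q[1],q[0]),o['ft_force'],o['grasp_force'],o['width'])
```

```text
[ 0.5613 -0.2649  0.243 ] 0.1557494424845625 [ 0.0098 -0.59   -3.6262] 61.22601270675659 0.03814984513676345
```

View pics/w5.png

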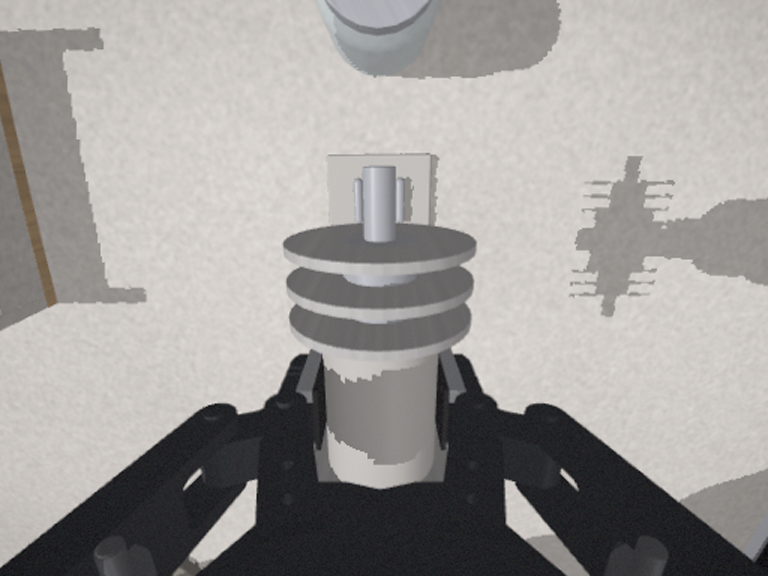

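Run:
```python
from h import *
np.set_printoptions(precision=1,suppress=True)
z=np.load("w5.npz");C=(z['K'],z['d'],z['E'])
u=np.array([np.cos(.156),np.sin(.156),0]);v=np.array([-u[1],u[0],0]);k=np.array([0,0,1.])
for tilt in(-.06,0,.06):
 a=u*np.cos(tilt)+k*np.sin(tilt);n=-u*np.sin(tilt)+k*np.cos(tilt)
 c=np.array([.5613,-.2649,.240])
 P=[c+.077*a+.005*n,c+.077*a-.005*n,c+.055*a+.03*v,c+.055*a-.03*v,c+.055*a+.03*n,c+.031*a+.03*v]
 print(tilt,(proj(C,P)*1.5+.25).tolist())
```

```text
-0.06 [[380.0072478544587, 163.0690919319219], [380.0610901774669, 164.05668892248988], [287.4340324599688, 234.18229297086054], [472.5831988985565, 234.35252799964402], [379.78313732983435, 251.07086318221576], [291.54270220832865, 304.67755770439214]]
0 [[379.97849216335686, 164.14143210821015], [380.0375413765633, 163.08147970566588], [285.0930881127512, 235.96734512294952], [474.8885013881954, 236.14232959441534], [379.74948247440693, 261.1600238453293], [290.3550881093536, 306.5679609493064]]
0.06 [[379.947143146455, 166.3345486422528], [380.0116552544031, 162.9932943469739], [282.67954492693855, 238.4753818337516], [477.26403141079686, 238.65549734889555], [379.7148841446384, 272.48245785437956], [289.15975777711066, 308.82267092237987]]
```

>>> play_rows(deltas=[{"travel":[0.8,-3,0],"yaw":0.013},{"travel":[1.3,-6.5,0],"yaw":0.013},{"travel":[2,-10,0],"yaw":0.013},{"travel":[2.6,-14,0],"yaw":0.013},{"travel":[3.2,-18,0],"yaw":0.013},{"travel":[3.8,-22,0],"yaw":0.013},{"travel":[4.4,-26,0],"yaw":0.013},{"travel":[5,-30,0],"yaw":0.013},{"travel":[5.4,-34,0],"yaw":0.013},{"travel":[5.8,-38,0],"yaw":0.013},{"travel":[6,-41,0],"yaw":0.013},{"travel":[6.1,-42.2,0],"yaw":0.013},{"travel":[6.1,-42.2,0],"yaw":0.013},{"travel":[6.1,-42.2,0],"yaw":0.013},{"travel":[6.1,-42.2,0],"yaw":0.013},{"travel":[6.1,-42.2,0],"yaw":0.013}])

```text
time_s: 11.6
eef_pos: [0.5569, 0.1597, 0.2438]
orientation: [0.998, 0.07, -0.0, 0.0]
ft_force: [-1.0, 0.1, -3.1]
width: 0.0381
grasp_force: 61.2
```

>>> play_rows(deltas=[{"travel":[0,0,2],"yaw":0},{"travel":[0,0,5],"yaw":0},{"travel":[0,0,8],"yaw":0},{"travel":[0,0,10],"yaw":0},{"travel":[0,0,12],"yaw":0},{"travel":[0,0,13],"yaw":0},{"travel":[0,0,13],"yaw":0},{"travel":[0,0,13],"yaw":0},{"travel":[0,0,13],"yaw":0}])

```text
time_s: 12.35
eef_pos: [0.5576, 0.1612, 0.1156]
orientation: [0.997, 0.071, 0.001, -0.0]
ft_force: [0.8, 0.2, -2.5]
width: 0.0383
grasp_force: 61.3
```

>>> play_rows(deltas=[{"travel":[-0.1,0,1],"yaw":0},{"travel":[-0.1,0,2],"yaw":0},{"travel":[-0.1,0,3],"yaw":0},{"travel":[-0.1,0,3.8],"yaw":0},{"travel":[-0.1,0,4.4],"yaw":0},{"travel":[-0.1,0,4.9],"yaw":0},{"travel":[-0.1,0,5.2],"yaw":0},{"travel":[-0.1,0,5.2],"yaw":0},{"travel":[-0.1,0,5.2],"yaw":0}])

```text
time_s: 13.1
eef_pos: [0.5559, 0.1611, 0.0623]
orientation: [0.997, 0.071, -0.0, -0.0]
ft_force: [-0.2, 0.6, -3.3]
width: 0.0383
grasp_force: 61.3
```

>>> play_rows(deltas=[{"travel":[0,0,0.2],"yaw":0},{"travel":[0,0,0.4],"yaw":0},{"travel":[0,0,0.6],"yaw":0},{"travel":[0,0,0.8],"yaw":0},{"travel":[0,0,0.8],"yaw":0},{"travel":[0,0,0.8],"yaw":0}])

```text
time_s: 13.6
eef_pos: [0.5558, 0.1611, 0.0542]
orientation: [0.997, 0.071, -0.0, 0.0]
ft_force: [0.7, -0.2, -2.6]
width: 0.0383
grasp_force: 61.3
```

>>> play_rows(deltas=[{"travel":[0,0,0.1],"yaw":0},{"travel":[0,0,0.2],"yaw":0},{"travel":[0,0,0.3],"yaw":0},{"travel":[0,0,0.3],"yaw":0},{"travel":[0,0,0.3],"yaw":0}])

```text
time_s: 14.02
eef_pos: [0.5559, 0.1611, 0.0514]
orientation: [0.997, 0.071, 0.0, -0.0]
ft_force: [-0.0, -0.2, -1.3]
width: 0.0385
grasp_force: 61.8
```

>>> play_rows(deltas=[{"travel":[0,0,0.1],"yaw":0},{"travel":[0,0,0.2],"yaw":0},{"travel":[0,0,0.2],"yaw":0},{"travel":[0,0,0.2],"yaw":0}])

```text
time_s: 14.35
eef_pos: [0.5561, 0.1612, 0.0509]
orientation: [0.997, 0.071, 0.0, 0.0]
ft_force: [-10.6, -3.5, 29.1]
width: 0.0386
grasp_force: 64.8
```

Contact at the expected height means the axle is on the slot bottoms. I'll ease up slightly, open and withdraw.

>>> play_rows(deltas=[{"travel":[0,0,-0.1],"yaw":0},{"travel":[0,0,-0.1],"yaw":0}])

```text
time_s: 14.52
eef_pos: [0.556, 0.1612, 0.0511]
orientation: [0.997, 0.071, 0.0, -0.0]
ft_force: [-5.9, -1.6, 13.4]
width: 0.0385
grasp_force: 62.6
```

>>> play_rows(deltas=[{"travel":[0,0,0],"yaw":0},{"travel":[0,0,0],"yaw":0},{"travel":[0,0,0],"yaw":0},{"travel":[0,0,0],"yaw":0},{"travel":[0,0,0],"yaw":0},{"travel":[0,0,0],"yaw":0},{"travel":[0,0,-1],"yaw":0},{"travel":[0,0,-3],"yaw":0},{"travel":[0,0,-6],"yaw":0},{"travel":[0,0,-9],"yaw":0},{"travel":[0,0,-12.5],"yaw":0},{"travel":[0,0,-16],"yaw":0},{"travel":[0,0,-19.5],"yaw":0},{"travel":[0,0,-19.5],"yaw":0},{"travel":[0,0,-19.5],"yaw":0},{"travel":[0,0,-19.5],"yaw":0}], claw=0)

```text
time_s: 15.85
eef_pos: [0.5556, 0.1609, 0.2457]
orientation: [0.997, 0.071, 0.0, -0.0]
ft_force: [0.6, -0.6, 0.3]
width: 0.0851
grasp_force: 0.0
```

Run:
```python
from h import *
C=cam("wrist");i=arm.get_image("wrist")
np.savez("w6.npz",K=C[0],d=C[1],E=C[2])
c=i[50:290,130:380]
cv2.imwrite("pics/w6.png",cv2.resize((255*(c/255.)**.6).astype('uint8'),None,fx=2.4,fy=2.4,interpolation=cv2.INTER_CUBIC))
S=np.array([.5555,.161]);u=np.array([.9898,.1425])
print((proj(C,[[*(S+u*k),.048] for k in(.077,-.077)])-[130,50])*2.4,arm.get_obs()['eef_pos'])
```

```text
[[296.19141714 128.98011528]
 [295.96075645 421.42388848]] [0.555336   0.16086208 0.24487603]
```

View pics/w6.png

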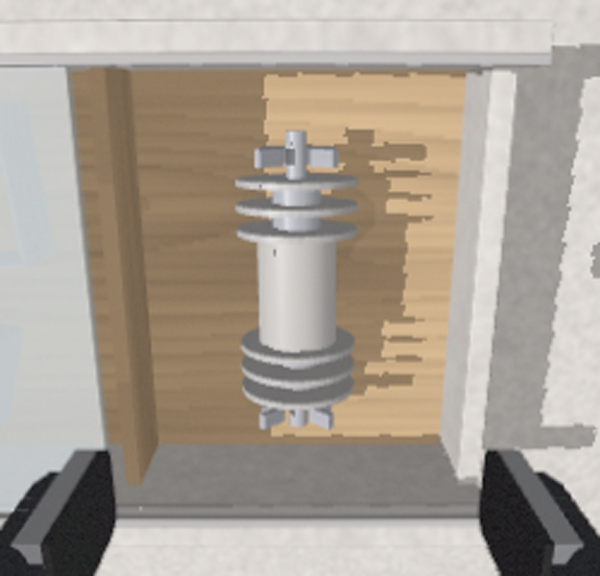

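The roller sits in both brackets, with axle ends at (296,130) and (297,425) as predicted. Now I'll close the door.

>>> play_rows(deltas=[{"travel":[0,-4,0],"yaw":0},{"travel":[0,-8,0],"yaw":0},{"travel":[0,-12,0],"yaw":0},{"travel":[0,-16,0],"yaw":0},{"travel":[0,-17.9,0],"yaw":0},{"travel":[0,-17.9,0],"yaw":0},{"travel":[0,-17.9,3],"yaw":0},{"travel":[0,-17.9,6],"yaw":0},{"travel":[0,-17.9,9],"yaw":0},{"travel":[0,-17.9,11],"yaw":0},{"travel":[0,-17.9,11.8],"yaw":0},{"travel":[0,-17.9,11.8],"yaw":0},{"travel":[0,-17.9,11.8],"yaw":0}])

```text
time_s: 16.98
eef_pos: [0.5304, 0.3382, 0.1275]
orientation: [0.997, 0.071, -0.0, 0.0]
ft_force: [-0.0, 0.1, 0.4]
width: 0.0852
grasp_force: 0.0
```

>>> play_rows(deltas=[{"travel":[0,0,0],"yaw":0},{"travel":[0,0,0],"yaw":0},{"travel":[0,0,0],"yaw":0},{"travel":[0,0,0],"yaw":0},{"travel":[0,0,0],"yaw":0},{"travel":[0,0,0],"yaw":0},{"travel":[0,0,0],"yaw":0},{"travel":[0,0,0],"yaw":0}], claw=255, force=30)

```text
time_s: 17.65
eef_pos: [0.5305, 0.3384, 0.1278]
orientation: [0.997, 0.071, 0.0, -0.0]
ft_force: [-1.9, -1.3, 5.3]
width: 0.0136
grasp_force: 31.2
```

>>> play_rows(deltas=[{"travel":[0,1.5,0],"yaw":0},{"travel":[0,3.5,0],"yaw":0},{"travel":[0,5.5,0],"yaw":0},{"travel":[0,7.5,0],"yaw":0},{"travel":[0,9.5,0],"yaw":0},{"travel":[0,11.5,0],"yaw":0},{"travel":[0,13.5,0],"yaw":0},{"travel":[0,15.5,0],"yaw":0},{"travel":[0,17,0],"yaw":0},{"travel":[0,17.5,0],"yaw":0},{"travel":[0,17.5,0],"yaw":0},{"travel":[0,17.5,0],"yaw":0}])

```text
time_s: 18.65
eef_pos: [0.5557, 0.1645, 0.1278]
orientation: [0.997, 0.071, 0.0, 0.0]
ft_force: [-0.7, -1.4, 7.3]
width: 0.0134
grasp_force: 33.5
```

>>> play_rows(deltas=[{"travel":[0,0.2,0],"yaw":0},{"travel":[0,0.4,0],"yaw":0},{"travel":[0,0.5,0],"yaw":0},{"travel":[0,0.5,0],"yaw":0}])

```text
time_s: 18.98
eef_pos: [0.5561, 0.1613, 0.1278]
orientation: [0.997, 0.072, 0.0, -0.001]
ft_force: [-0.4, 5.2, 5.5]
width: 0.0139
grasp_force: 33.3
```

>>> play_rows(deltas=[{"travel":[0,0.2,0],"yaw":0},{"travel":[0,0.2,0],"yaw":0},{"travel":[0,0.2,0],"yaw":0}])

```text
time_s: 19.23
eef_pos: [0.5562, 0.1612, 0.1278]
orientation: [0.997, 0.072, 0.001, -0.002]
ft_force: [-2.1, 14.6, 2.2]
width: 0.0135
grasp_force: 33.0
```

>>> play_rows(deltas=[{"travel":[0,0,0],"yaw":0},{"travel":[0,0,0],"yaw":0},{"travel":[0,0,0],"yaw":0},{"travel":[0,0,0],"yaw":0},{"travel":[0,0,0],"yaw":0},{"travel":[0,0,0],"yaw":0},{"travel":[0,0,-1],"yaw":0},{"travel":[0,0,-4],"yaw":0},{"travel":[0,0,-8],"yaw":0},{"travel":[0,0,-12],"yaw":0},{"travel":[0,0,-12],"yaw":0},{"travel":[0,0,-12],"yaw":0},{"travel":[0,0,-12],"yaw":0}], claw=0)

```text
time_s: 20.32
eef_pos: [0.5562, 0.158, 0.2479]
orientation: [0.997, 0.071, 0.0, -0.0]
ft_force: [0.1, -0.5, 0.3]
width: 0.085
grasp_force: 0.0
```

Run:
```python
from h import *
np.set_printoptions(precision=4,suppress=True)
C=cam("wrist");i=arm.get_image("wrist")
cv2.imwrite("w7.png",i)
S=np.array([.5555,.161]);u=np.array([.9898,.1425]);v=np.array([-.1425,.9898])
# door left edge should be at unit y=-2 mm; look along a row for the sheet's edge and the handle
for nm,a,z in(("edge",S+v*.088+u*.05,.093),("handle",S,.133)):
  p=proj(C,[[*a,z]])[0];r=int(round(p[1]));x=int(round(p[0]))
  g=i[r-3:r+4].astype(float).mean((0));print(nm,p,[(k,*g[k].astype(int)) for k in range(x-14,x+15,2)])
print(arm.get_obs()['eef_pos'])
```

```text
edge [164.6147 132.12  ] [(151, np.int64(42), np.int64(65), np.int64(86)), (153, np.int64(42), np.int64(64), np.int64(86)), (155, np.int64(42), np.int64(64), np.int64(86)), (157, np.int64(42), np.int64(64), np.int64(86)), (159, np.int64(42), np.int64(64), np.int64(86)), (161, np.int64(42), np.int64(64), np.int64(86)), (163, np.int64(42), np.int64(64), np.int64(85)), (165, np.int64(130), np.int64(137), np.int64(139)), (167, np.int64(156), np.int64(160), np.int64(159)), (169, np.int64(165), np.int64(173), np.int64(175)), (171, np.int64(168), np.int64(176), np.int64(179)), (173, np.int64(168), np.int64(177), np.int64(179)), (175, np.int64(165), np.int64(173), np.int64(175)), (177, np.int64(155), np.int64(158), np.int64(156)), (179, np.int64(154), np.int64(157), np.int64(154))]
handle [250.0792 190.9767] [(236, np.int64(157), np.int64(155), np.int64(148)), (238, np.int64(158), np.int64(156), np.int64(150)), (240, np.int64(159), np.int64(157), np.int64(152)), (242, np.int64(160), np.int64(157), np.int64(152)), (244, np.int64(152), np.int64(142), np.int64(141)), (246, np.int64(152), np.int64(143), np.int64(142)), (248, np.int64(153), np.int64(144), np.int64(143)), (250, np.int64(152), np.int64(143), np.int64(141)), (252, np.int64(147), np.int64(138), np.int64(136)), (254, np.int64(148), np.int64(140), np.int64(138)), (256, np.int64(114), np.int64(107), np.int64(106)), (258, np.int64(165), np.int64(163), np.int64(157)), (260, np.int64(165), np.int64(163), np.int64(157)), (262, np.int64(164), np.int64(163), np.int64(156)), (264, np.int64(162), np.int64(161), np.int64(154))]
[0.5559 0.1579 0.2471]
```

The door's edge and handle lie within 1 px of the fully shut position, and the gripper is clear, so I'm handing in.

```bash
python3 -c "
from plant import arm
print(arm.sign_off())"
```

```text
the job is handed in; nothing more can be done
None
```

The job is handed in after about 20 s of robot time: the roller is seated in both brackets, the door is shut over it to its stop, and the jar, plunger cutter and square cutters were not touched; no verdict was returned.

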